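Draw the bottom slide tray from the stack magazine and load it into the nest

TASK

Push the spring pusher behind the stack magazine fully in so that the bottom slide tray pokes out of the front slot, and let the pusher spring back. Draw that bottom tray straight and level out along the tongue without lifting or dragging out the trays above, which must sink down and lie flat in the magazine. Then set the drawn tray, same side up and either way round, fully down in the empty nest without dropping it, and leave everything around undisturbed.

Things in the scene. Friction and masses are not known exactly. Their poses are not given: they have to be found in the camera images.
- magazine: Fixed aluminium stack magazine with four trays lying flat on one another. Origin on the worktop under the stack's centre, z up; trays leave along its own -y, its rear is +y. Deck 18 mm above the worktop, 74 mm wide, from y -67 to +64 mm; the pusher's bed behind it, 44 mm wide, ends at y +174 mm. Grey side walls (61 mm apart inside) and lips rise 78 mm above the worktop; top open.
- slot (a point): Middle of the magazine's front slot at deck height, at the outer face of the front lips (67 mm in front of the magazine's origin, 18 mm up); axes as the magazine. The slot under the lips is 19 mm high, so only the bottom tray can leave.
- tongue_end (a point): Middle of the far end of the run-out tongue, at its top: 152 mm in front of the magazine's origin, 18 mm up, level with the deck. The tongue runs from the slot to here and is only 36 mm wide, so fingers can reach below a tray's underside on both sides of it.
- pusher (a joint): Spring pusher at the magazine's rear, slides along the magazine's -y, in m: 0 = out (rest), 0.048 = fully in, at its stop. Its blade starts 4 mm behind the bottom tray and pushes only that tray, 44 mm, so that some 37 mm of it stands out of the slot. Spring 1 to 3.5 N, stack friction up to 10 N more; let go, it returns to 0 by itself and the tray stays out.
- pusher_post (a point): Centre of the top of the pusher's upright black post, 72 mm above the worktop, which moves with the pusher; the post is 30 mm wide (magazine x), 14 mm thick (magazine y) and 50 mm tall; push it on its rear (+y) face or pinch it. At rest it is 150 mm behind the magazine's origin.
- tray_bottom: The bottom white plastic tray with four slide pockets on its top, 56 mm wide (its x) x 120 mm long (its y) x 14 mm thick, about 60 to 130 g; origin at the centre of its underside; z up; loose. It starts on the deck, wholly inside the magazine. All four trays look the same; this is the lowest.
- tray_2: Second tray from the bottom, same shape and frame; stays in the magazine and ends on the deck.
- tray_3: Third tray from the bottom, same shape and frame; stays in the magazine.
- tray_4: Top tray, same shape and frame; stays in the magazine.
- nest: Empty fixed aluminium nest, on the robot's right of the magazine, for one tray lying flat with its length along the nest's x. Origin on the worktop under its centre, z up. Seat 18 mm up; rims 8 mm above the seat at both ends, leaving 128 x 63 mm inside. Within 40 mm of its centre it is only 36 mm wide without rims, so fingers fit on both sides of a tray.
- nest_seat (a point): Centre of the nest's seat surface, 18 mm above the worktop; axes as nest. The tray's origin belongs here.
- vial: Bystander: small vial with a red cap, 26 x 26 x 62 mm, origin at the centre of its underside.
- lab_timer: Bystander: small white timer, 66 x 62 x 18 mm, origin at the centre of its underside.
- dish: Bystander: closed petri dish, 62 mm across and 15 mm high, origin at the centre of its underside.

How it is judged (in metres and radians):
On the way, in this order (a step that is already met when the one before it is completed fails the run):
1. the pusher is pushed in and the bottom tray stands at least 28 mm out of the slot (value of joint pusher above 0.035 m and y of tray_bottom in the frame of magazine below -0.035 m), for 0.05 s.
2. the bottom tray is drawn out along the tongue, still low and level, by 120 mm or more (y of tray_bottom in the frame of magazine below -0.12 m and z of tray_bottom in the frame of magazine below 0.032 m and angle between tray_bottom's own z axis and vertical below 0.15 rad), for 0.05 s.
At the end, for the whole second after the job is handed in: The drawn tray lies at rest on the nest's seat: within 7 mm of its centre, 3.5 mm of its height, 0.12 rad of its length. The other three lie flat in the magazine, within 12 mm of its centre, each 14 mm (within 5 mm) lower than at the start. The pusher is out within 6 mm (horizontal distance between tray_bottom and nest_seat below 0.007 m and z of tray_bottom in the frame of nest between 0.0145 and 0.0215 m and angle between tray_bottom's own z axis and vertical below 0.05 rad and angle between the y axis of tray_bottom and the x axis of nest, either way round below 0.12 rad and linear speed of tray_bottom below 0.01 m/s and horizontal distance between each of tray_2, tray_3, tray_4 and magazine below 0.012 m and z of tray_2 in the frame of magazine between 0.013 and 0.023 m and angle between each of tray_2, tray_3, tray_4's own z axis and vertical below 0.06 rad and z of tray_3 in the frame of magazine between 0.027 and 0.037 m and z of tray_4 in the frame of magazine between 0.041 and 0.051 m and value of joint pusher below 0.006 m); the robot touches nothing.
It fails at once if a tray above the bottom one is lifted by more than 8 mm (z of tray_2 in the frame of magazine above 0.04 m or z of tray_3 in the frame of magazine above 0.054 m or z of tray_4 in the frame of magazine above 0.068 m).
It fails at once if a tray above the bottom one leaves the magazine (25 mm from its centre) (horizontal distance between any of tray_2, tray_3, tray_4 and magazine above 0.025 m).
It fails at once if the drawn tray is let go more than 15 mm above the nest's seat (contact force between the fingers and tray_bottom below 0.02 N and z of tray_bottom in the frame of nest above 0.033 m and horizontal distance between tray_bottom and nest_seat below 0.08 m).
It fails at once if the drawn tray is tipped by more than 0.7 rad (angle between tray_bottom's own z axis and vertical above 0.7 rad).
It fails at once if a bystander is moved by more than 20 mm (distance of any of vial, lab_timer, dish from where it was at the start of the episode above 0.02 m).
It also fails if it takes over 64 s, if anything falls off the work surface, if the arm or the gripper's body presses on something with over 40 N, if the wrist force passes 120 N, or if a joint passes its speed limit or range.

ROBOT

A 7-joint arm with a two-finger parallel gripper is mounted at the origin on a cart in front of the work surface, level with it; the furniture and walls round the work are solid. World frame = base frame: x ahead of the robot, y to its left, z up, the work surface at z = 0. Lengths are in mm, angles in rad, forces in N, time in s.
With the tool pointing down it reaches from about 425 to 950 mm from the base axis. Payload 16.7 kg.
Tool frame: the origin (TCP) lies on the centre line of the jaws, within the pads' length; the fingertips stand 22 mm ahead of it and the grasp point (between the pads) lies 3 mm ahead of it (manip.tip_reach is the distance from the TCP to the fingertips, in mm); z points along the fingers, y is the line along which they close (so a half turn about z gives the same grasp; the last joint's range is limited). The gripper opens to 94 mm and grips with 3 to 60 N. Pads are 16 mm wide; open, the fingers measure 119 mm over their backs; the gripper's body (75 mm by 177 mm) begins 78 mm behind the grasp point.
Start: joints at [-1.433, 0.426, 0.074, 1.606, -0.034, 1.111, -0.067], TCP at [191.6, 647.198, 227.467] pointing down, gripper open.
Joint ranges: [-2.85, 2.85], [-0.5, 2.14], [-1.23, 1.37], [0.21, 2.46], [-1.02, 4.16], [0.16, 2.05], [-2.73, 2.73]. Speed limits (rad/s): [1.89, 1.89, 2.39, 2.39, 3.01, 3.01, 3.01].

INTERFACE

Orientations are given as a rotation vector (axis times angle).
In Python, from workcell import monitor, eyes, order, manip gives the robot as it stands.
- The arm moves only by the tool play_rows, never from a script. Its argument "motion" is a list of rows, each a list of 3 entries, a list of its own where there are three numbers: the opening, from 0 (shut) to 1 (fully open), then the shift along the tool's x, y, z in units of 40 mm (1.0 is 40 mm), then the turn, a rotation vector about the tool's x, y, z in units of 6 degrees (1.0 is 6 degrees). A call has exactly 8 rows; each row shifts and turns the commanded pose from where the row before left it, along the tool's axes as they then stand; what a row does not reach is not made up. A row lasts 1/10 s, in which the tool goes at most 50 mm and 8.59 degrees, less where a joint would pass 70% of its speed; a pose out of reach is approached as far as the arm can. A call is refused whole if a number of a shift passes 1 or a number of a turn 1, either way. A call with a gripper value outside its range is refused whole. The fingers move at their own pace and stop on an object; the grip force is fixed at half the most. Time passes only in rows, so rows that do not move let the fingers close, or fill a call up. It gives the time, the measured TCP pose, the force, the opening and the grip force at its end, in the units of the state.
- monitor.sense(): the state, without advancing time (a new reading comes with each control period).
- eyes.snapshot(name): name is "side" or "top" or "wrist"; returns (picture, depth): 420x560x3 uint8, blue, green, red; 420x560 float32, mm along the optical axis (not along the pixel's ray), 0 where there is no reading.
- eyes.camera_params(name): a dict with "K" (3x3 intrinsics, pixels), "xyz" and "orientation" of the camera in the world. Camera axes: x right, y down, z forward; pixel columns grow to the right and rows downward; lengths in mm; the calibration is good to about 2 mm. A picture is of the moment at which its call begins: read the wrist's pose just before it. camera_params takes no time and is no camera call; for the wrist camera it gives the pose at the moment of the call.
- order.close_job(): hands the job in; it is judged then, once.
The state is a dict: "t": time; "joint_positions": joint angles; "qd": joint speeds; "effort": joint torques, N m; "tcp_pos": TCP position; "eef_rot": TCP orientation; "force": force on the tool from outside, world axes, zero at the start; "wrist_torque": the same for the moment, N m; "gripper_width": opening from 0.0 (shut) to 1.0 (fully open); "gripper_force": force on a finger pad.
Only numpy, scipy, OpenCV 4.12 (cv2) and the standard library are available. Lean on these libraries where they do the work, as an engineer would, in place of code of your own. Each camera call takes 0.05 s, during which the arm holds its last target. There are 200 camera calls.

## Working session

There is one attempt and no reset: what is moved stays moved. The work goes in short steps, Python scripts to look and compute and a tool call to move; the robot and the scene stay as the last step left them, time stands still between calls to the robot, and variables do not carry over. Pictures are saved under pics/ and viewed, at most 10 in all, crops included, and the job is handed in when it is done.

Besides the shell and the picture viewer there is one more tool, called after "Request:" as name(argument=value, ...) on one line, values as JSON. play_rows: Moves the arm, as the interface text tells. Its arguments: {"type":"object","properties":{"motion":{"type":"array","items":{"type":"array"}}},"required":["motion"]}

```bash
mkdir -p pics; ls; python3 - <<'E'
from workcell import monitor, eyes, order, manip
import cv2,numpy as np
s=monitor.sense();print({k:np.round(v,3) for k,v in s.items()});print(manip.tip_reach)
for n in("top","side"):
    im,d=eyes.snapshot(n);cv2.imwrite(f"pics/{n}0.png",im);np.save(f"pics/{n}0.npy",d)
    print(n,eyes.camera_params(n))
print(eyes.camera_params("wrist"))
E
```

```text
pics
{'t': np.float64(0.0), 'joint_positions': array([-1.432,  0.427,  0.074,  1.607, -0.034,  1.111, -0.067]), 'qd': array([-0.001,  0.003,  0.002, -0.   ,  0.001, -0.001, -0.001]), 'effort': array([ 0.0000e+00, -9.3584e+01,  3.6670e+00, -4.5416e+01, -4.9000e-02,
        2.0000e-02,  0.0000e+00]), 'tcp_pos': array([191.525, 646.848, 226.791]), 'eef_rot': array([-4.510e-01, -3.109e+00,  2.000e-03]), 'force': array([-0.379,  0.069, -0.234]), 'wrist_torque': array([ 0.099, -0.034, -0.023]), 'gripper_force': np.float64(0.0), 'gripper_width': np.float64(1.0)}
22.0
top {'K': array([[519.50007652,   0.        , 278.35870898],
       [  0.        , 519.50007652, 213.23882748],
       [  0.        ,   0.        ,   1.        ]]), 'xyz': array([ 361.97577856,  -15.75273417, 1559.37822401]), 'orientation': array([-2.13387341,  2.17484588, -0.15943716])}
side {'K': array([[489.07756949,   0.        , 276.49527715],
       [  0.        , 489.07756949, 209.58612539],
       [  0.        ,   0.        ,   1.        ]]), 'xyz': array([ 539.90635064, -822.30767796,  812.2124674 ]), 'orientation': array([-2.31916989,  0.04782812,  0.00400149])}
{'K': array([[317.1741151 ,   0.        , 280.45335502],
       [  0.        , 317.1741151 , 208.70756989],
       [  0.        ,   0.        ,   1.        ]]), 'xyz': array([126.68884177, 665.43249302, 384.04489257]), 'orientation': array([2.35960645, 1.76136682, 0.20841909])}
```

View pics/top0.png

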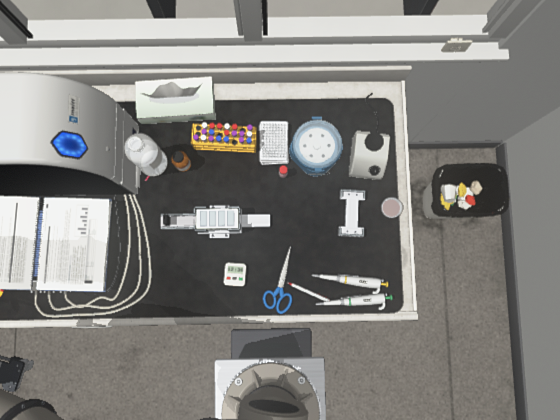

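View pics/side0.png

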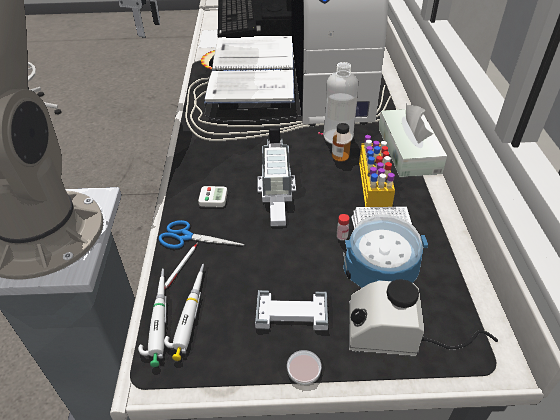

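The top view shows the magazine at about (216,220) px with the tongue pointing right (world -y) to (270,220). The black pusher post is at about (168,221), the nest at (351,213) with its length along world x, and the timer, vial and dish are clear of the path. In the side view the magazine is at (275,175), the tongue tip at (277,222) and the nest at (291,310).

```bash
cat > h.py <<'E'
import numpy as np,cv2
from scipy.spatial.transform import Rotation as R
from workcell import monitor, eyes
def cloud(d,c):
    v,u=np.mgrid[0:d.shape[0],0:d.shape[1]]
    K=c["K"];p=np.dstack([(u-K[0,2])/K[0,0]*d,(v-K[1,2])/K[1,1]*d,d])
    P=p@R.from_rotvec(c["orientation"]).as_matrix().T+c["xyz"];P[d==0]=np.nan
    return P
def proj(X,c):
    q=(np.atleast_2d(X)-c["xyz"])@R.from_rotvec(c["orientation"]).as_matrix()
    q=q@c["K"].T;return q[:,:2]/q[:,2:]
def ray(uv,z,c):
    K=c["K"];d=np.c_[(np.array(uv)-K[[0,1],2][None])/K[[0,1],[0,1]],np.ones(len(uv))]@R.from_rotvec(c["orientation"]).as_matrix().T
    return c["xyz"]+d*((z-c["xyz"][2])/d[:,2])[:,None]
E
python3 - <<'E'
from h import *
for n in("top","side"):
    d=np.load(f"pics/{n}0.npy");P=cloud(d,eyes.camera_params(n));Z=P[...,2]
    xy=P[...,:2]
    im=cv2.imread(f"pics/{n}0.png")
    print(n,"table",np.nanmedian(Z[(abs(xy[...,0]-600)<150)&(abs(xy[...,1])<250)]))
    for name,box in dict(mag=(450,690,-30,330),nest=(450,690,-330,-150)).items():
        m=(xy[...,0]>box[0])&(xy[...,0]<box[1])&(xy[...,1]>box[2])&(xy[...,1]<box[3])
        for lo,hi in((10,26),(26,45),(45,70),(70,90)):
            k=(m&(Z>lo)&(Z<hi)).astype(np.uint8)
            cs,_=cv2.findContours(k,cv2.RETR_EXTERNAL,cv2.CHAIN_APPROX_NONE)
            for c in cs:
                q=np.zeros_like(k);cv2.drawContours(q,[c],-1,1,-1);q=(q&k)>0
                if q.sum()<25: continue
                r=cv2.minAreaRect(xy[q].astype(np.float32))
                print(name,lo,hi,q.sum(),np.round(np.median(Z[q]),1),"c",np.round(r[0],1),"s",np.round(r[1],1),"a",round(r[2],1))
im=cv2.imread("pics/top0.png");a=cv2.resize(im[190:250,150:290],None,fx=4,fy=4,interpolation=2)
b=cv2.resize(im[180:245,325:410],None,fx=4,fy=4,interpolation=2)
s=cv2.imread("pics/side0.png");e=cv2.resize(s[115:235,240:310],None,fx=4,fy=4,interpolation=2)
o=np.zeros((600,800,3),np.uint8);o[:240,:510]=a[:, :510];o[240:500,:340]=b;o[:480,515:795]=e
cv2.imwrite("pics/crop.png",o)
E
```

```text
top table 1.106331165039478
mag 10 26 111 21.0 c [548.  269.2] s [25.2 96.2] a 0.3
mag 10 26 77 21.0 c [571.1 254.3] s [78.4 16.3] a 88.8
mag 10 26 490 18.2 c [550.  102.3] s [ 69.8 218.5] a 12.6
mag 26 45 203 29.8 c [560.4 254.3] s [35.6 81.1] a 0.2
mag 45 70 25 55.0 c [553.4  84.8] s [ 7.3 51.9] a 83.1
mag 70 90 33 72.6 c [556.3 294.2] s [11.6 26.2] a 89.9
mag 70 90 857 74.5 c [555.9 144.5] s [132.9  67.5] a 89.4
nest 10 26 735 17.6 c [ 572.3 -252.3] s [ 74.  140.5] a 85.0
nest 26 45 37 34.6 c [ 682.8 -276.2] s [58.   5.5] a 81.3
nest 45 70 81 52.5 c [ 685.3 -290.1] s [79.8 10.4] a 82.1
nest 70 90 42 78.1 c [ 682.3 -315.5] s [28.8 13.1] a 89.6
side table 2.5418372887976375
mag 10 26 589 19.5 c [560.2  58.5] s [136.  81.] a 89.2
mag 26 45 139 35.3 c [556.1  82.6] s [15.1 66.2] a 89.2
mag 26 45 96 32.6 c [556.1 280.5] s [28.7 27.7] a 89.0
mag 45 70 221 58.2 c [555.4  83.1] s [67.4 16.8] a 0.9
mag 45 70 83 59.4 c [556.6 287.5] s [11.8 27.5] a 90.0
mag 70 90 837 76.3 c [557.  144.3] s [138.6  68. ] a 89.3
mag 70 90 34 73.2 c [557.5 291.1] s [27.3 16.1] a 6.4
nest 10 26 1548 19.3 c [ 573.9 -252.8] s [ 77.9 137.7] a 85.2
nest 26 45 56 36.1 c [ 681.  -290.4] s [77.7  2.5] a 82.1
nest 26 45 74 27.8 c [ 638.  -258.5] s [71.4  9.5] a 83.5
nest 26 45 99 27.6 c [ 513.9 -249.2] s [74.9 20.9] a 89.1
nest 45 70 45 56.0 c [ 680.  -322.1] s [10.4 21.2] a 27.3
nest 45 70 59 54.6 c [ 688.4 -271.8] s [41.2  6.6] a 82.0
nest 70 90 112 79.3 c [ 683.3 -317.1] s [25.3 13. ] a 88.3
```

View pics/crop.png

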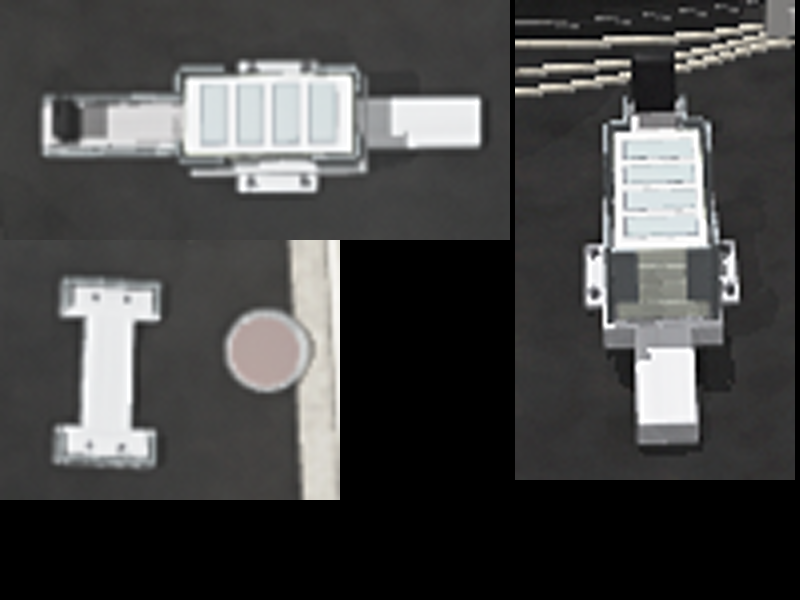

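The crop shows the magazine's tongue, the open nest with rims at both ends, and the post at the rear of the bed. Both views agree to about 2 mm: magazine centre ≈ (556.5, 143.5), nest ≈ (573, -252.5) and turned about -4.7°. Next I'll check for obstacles on the approach and plan it.

```bash
cat >> h.py <<'E'
def plan(dst,yaw_to=None,n=8,start=None,width=1.0):
    """dst world TCP mm; yaw_to = world angle (deg) of tool y. Prints rows; start=(pos,rotvec)"""
    s=monitor.sense();p=np.array(s["tcp_pos"] if start is None else start[0]);M=R.from_rotvec(s["eef_rot"] if start is None else start[1])
    dst=np.array(dst,float)
    y=M.apply([0,1,0]);z=M.apply([0,0,1]);yaw=np.degrees(np.arctan2(y[1],y[0]))
    tot=0 if yaw_to is None else (yaw_to-yaw+180)%360-180
    G=R.from_euler('z',tot,degrees=True)*M
    x=G.apply([1,0,0]) if 0 else None
    # make level: target has z exactly down
    yy=G.apply([0,1,0]);yy[2]=0;yy/=np.linalg.norm(yy);zz=np.array([0,0,-1.]);G=R.from_matrix(np.c_[np.cross(yy,zz),yy,zz])
    print("yaw now",round(yaw,2),"turn",round(tot,2),"move",np.round(dst-p,1),"tilt",np.round(np.degrees(np.arccos(-z[2])),2))
    out=[]
    for k in range(n,0,-1):
        sh=np.round(M.inv().apply((dst-p)/k)/40,3)
        rv=np.round((M.inv()*G).as_rotvec()/k*180/np.pi/6,2)
        out.append([width,sh.tolist(),rv.tolist()])
        p=p+M.apply(sh*40);M=M*R.from_rotvec(rv*6*np.pi/180)
    print(str(out).replace("-0.0,","0,"));print("end",np.round(p,1))
E
python3 - <<'E'
from h import *
d=np.load("pics/top0.npy");P=cloud(d,eyes.camera_params("top")).reshape(-1,3)
for x in range(150,760,50):
    print(x,[int(np.nanmax(np.r_[-9,P[(abs(P[:,0]-x)<25)&(abs(P[:,1]-y)<25),2]])) for y in range(-350,700,50)])
plan([500,330,227],0,16)
E
```

```text
150 [-9, -9, -9, -9, 8, 10, 19, 20, 21, 6, 9, -9, -9, 717, 745, 751, -9, -9, 350, 351, -9]
200 [-9, -9, -9, -9, -9, -9, -9, -9, -9, -9, -9, -9, -9, -9, 741, 751, 690, -9, 352, 354, -9]
250 [8, 8, 12, 10, 9, 10, 8, 9, 11, 12, 10, 9, 11, 11, 12, 9, 9, 9, 12, 12, 11]
300 [36, 36, 36, 33, 22, 10, 16, 17, 12, 12, 9, 8, 12, 10, 12, 13, 17, 18, 22, 24, 28]
350 [30, 35, 32, 26, 16, 16, 15, 18, 22, 23, 18, 9, 7, 10, 11, 14, 75, 74, 76, 77, 74]
400 [8, 25, 34, 32, 25, 9, 11, 9, 21, 25, 20, 8, 9, 8, 12, 15, 74, 75, 80, 79, 72]
450 [8, 8, 8, 7, 11, 9, 12, 12, 18, 23, 14, 8, 9, 8, 10, 15, 74, 74, 78, 76, 77]
500 [8, 32, 31, 30, 11, 9, 9, 12, 8, 84, 25, 79, 8, 10, 13, 15, 75, 76, 80, 78, 74]
550 [18, 21, 27, 25, 7, 8, 9, 24, 26, 83, 85, 83, 37, 81, 16, 14, 77, 80, 81, 79, 76]
600 [21, 28, 26, 27, 12, 11, 9, 14, 9, 83, 78, 85, 28, 30, 10, 13, 77, 76, 81, 79, 75]
650 [25, 33, 33, 32, 9, 8, 13, 9, 11, 9, 10, 10, 11, 11, 10, 365, 414, 434, 439, 441, 341]
700 [103, 103, 99, 109, 112, 109, 69, 7, 10, 11, 8, 7, 100, 194, 230, 365, 416, 436, 441, 441, -9]
750 [137, 139, 103, 118, 125, 120, 55, 41, 104, 67
[... 177 characters left out ...]
1.0, [-0.628, -0.288, 0.0], [0, 0.0, 0.77]], [1.0, [-0.649, -0.237, 0.0], [0, 0.0, 0.77]], [1.0, [-0.666, -0.184, 0.0], [0, 0.0, 0.76]], [1.0, [-0.679, -0.13, 0.0], [0, 0.0, 0.77]], [1.0, [-0.687, -0.075, 0.0], [0, 0.0, 0.76]], [1.0, [-0.691, -0.02, 0.0], [0, 0.0, 0.77]], [1.0, [-0.69, 0.035, 0.0], [0, 0.0, 0.76]], [1.0, [-0.685, 0.09, 0.0], [0, 0.0, 0.77]], [1.0, [-0.676, 0.145, 0.0], [0, 0.0, 0.76]], [1.0, [-0.662, 0.198, 0.0], [0, 0.0, 0.77]], [1.0, [-0.644, 0.251, 0.001], [0, 0.0, 0.76]], [1.0, [-0.621, 0.302, 0.0], [0, 0.0, 0.77]], [1.0, [-0.595, 0.35, 0.001], [0, 0.0, 0.76]], [1.0, [-0.566, 0.397, 0.0], [0, 0.01, 0.77]], [1.0, [-0.532, 0.441, 0.0], [0, 0.0, 0.76]]]
end [500. 330. 227.]
```

Request:
play_rows(motion=[[1.0,[-0.6,-0.34,0],[0,0,0.77]],[1.0,[-0.63,-0.29,0],[0,0,0.77]],[0.6,[-0.65,-0.24,0],[0,0,0.77]],[0.3,[-0.67,-0.18,0],[0,0,0.77]],[0,[-0.68,-0.13,0],[0,0,0.77]],[0,[-0.69,-0.08,0],[0,0,0.76]],[0,[-0.69,-0.02,0],[0,0,0.77]],[0,[-0.69,0.04,0],[0,0,0.76]]])

```text
t: 0.9
tcp_pos: [346.7, 487.2, 227.3]
eef_rot: [-1.415, -2.805, 0.001]
force: [0.8, 0.3, -0.1]
gripper_width: 0.524
gripper_force: 0.0
```

Request:
play_rows(motion=[[0,[-0.69,0.09,0],[0,0,0.77]],[0,[-0.68,0.14,0],[0,0,0.76]],[0,[-0.66,0.2,0],[0,0,0.77]],[0,[-0.64,0.25,0],[0,0,0.76]],[0,[-0.62,0.3,0],[0,0,0.77]],[0,[-0.6,0.35,0],[0,0,0.76]],[0,[-0.57,0.4,0],[0,0,0.77]],[0,[-0.53,0.44,0],[0,0,0.76]]])

```text
t: 1.7
tcp_pos: [501.7, 327.6, 227.5]
eef_rot: [2.23, 2.213, -0.0]
force: [0.2, 0.1, -0.5]
gripper_width: 0.005
gripper_force: 0.0
```

```bash
python3 - <<'E'
from h import *
s=monitor.sense();print(s["t"],np.round(s["joint_positions"],2),np.round(s["tcp_pos"],1))
c=eyes.camera_params("wrist");im,d=eyes.snapshot("wrist");cv2.imwrite("pics/w1.png",im);np.save("pics/w1.npy",d);np.savez("pics/w1c.npz",**c)
P=cloud(d,c);Z=P[...,2];xy=P[...,:2]
print(c["xyz"],R.from_rotvec(c["orientation"]).as_matrix()[:,2])
for nm,b,lo,hi in(("post",(520,600,270,320),66,80),("mag",(500,610,60,220),66,86),("bedpad",(500,620,200,330),10,40)):
    m=(xy[...,0]>b[0])&(xy[...,0]<b[1])&(xy[...,1]>b[2])&(xy[...,1]<b[3])&(Z>lo)&(Z<hi)
    if m.sum()>30:
        r=cv2.minAreaRect(xy[m].astype(np.float32));print(nm,m.sum(),np.median(Z[m]),np.round(r[0],1),np.round(r[1],1),r[2])
plan([556,330,100],0,8)
E
```

```text
1.7 [-1.06  0.32  0.47  1.8  -0.17  1.05 -0.54] [501.7 327.6 227.5]
[502.17381026 394.40221772 384.6771804 ] [-0.00200247 -0.23394043 -0.97224887]
post 358 71.25533857822629 [556.  295.3] [12.9 29. ] 89.50916290283203
bedpad 2066 27.673073727427635 [556.5 275.1] [87.1 44.1] 89.64550018310547
yaw now -0.99 turn 0.99 move [  51.2    6.4 -127.7] tilt 0.11
[[1.0, [0.023, 0.159, 0.399], [0.0, 0.0, -0.02]], [1.0, [0.023, 0.159, 0.399], [0.0, 0.0, -0.02]], [1.0, [0.023, 0.159, 0.399], [0.0, 0.0, -0.02]], [1.0, [0.022, 0.159, 0.399], [0.0, 0.0, -0.02]], [1.0, [0.022, 0.159, 0.4], [0.0, 0.0, -0.02]], [1.0, [0.022, 0.16, 0.399], [0.0, 0.0, -0.02]], [1.0, [0.021, 0.159, 0.4], [0.01, 0.01, -0.02]], [1.0, [0.021, 0.16, 0.399], [0.0, 0.0, -0.03]]]
end [556. 330. 100.]
```

View pics/w1.png

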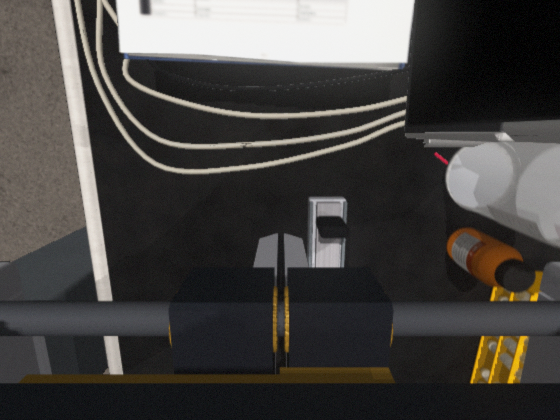

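The wrist view shows the post at about (330,228) px and the fingers shut at (280,260). The post top measures (556, 295.3) at z 71, which matches the expected 72. The bottle on the right (470,175) stays clear.

Request:
play_rows(motion=[[0,[0,0.5,0],[0,0,-0.17]],[0,[0,0.5,0],[0,0,0]],[0,[0,0.4,0.4],[0,0,0]],[0,[0,0,0.9],[0,0,0]],[0,[0,0,0.9],[0,0,0]],[0,[0,0,0.9],[0,0,0]],[0,[0,0,0.82],[0,0,0]],[0,[0,0,0],[0,0,0]]])

```text
t: 2.55
tcp_pos: [554.5, 327.9, 66.5]
eef_rot: [-2.205, -2.237, 0.01]
force: [-0.6, 0.4, 0.6]
gripper_width: 0.007
gripper_force: 0.0
```

```bash
python3 - <<'E'
from h import *
plan([556,312,70],0,2)
E
```

```text
yaw now 0.85 turn -0.85 move [  1.5 -15.9   3.5] tilt 0.38
[[1.0, [-0.199, 0.016, -0.043], [-0.02, 0.02, 0.07]], [1.0, [-0.199, 0.017, -0.042], [-0.03, 0.02, 0.07]]]
end [556. 312.  70.]
```

Request:
play_rows(motion=[[0,[-0.25,0.02,0],[0,0,0]],[0,[-0.2,0.02,0],[0,0,0]],[0,[-0.2,0,0],[0,0,0]],[0,[-0.2,0,0],[0,0,0]],[0,[-0.2,0,0],[0,0,0]],[0,[-0.2,0,0],[0,0,0]],[0,[-0.2,0,0],[0,0,0]],[0,[-0.1,0,0],[0,0,0]]])

```text
t: 3.35
tcp_pos: [559.3, 269.2, 72.5]
eef_rot: [-2.202, -2.239, -0.006]
force: [-1.7, 10.3, 4.6]
gripper_width: 0.001
gripper_force: 5.3
```

Request:
play_rows(motion=[[0,[-0.1,0,0],[0,0,0]],[0,[-0.1,0,0],[0,0,0]],[0,[-0.05,0,0],[0,0,0]],[0,[-0.05,0,0],[0,0,0]],[0,[0,0,0],[0,0,0]],[0,[0,0,0],[0,0,0]],[0,[0,0,0],[0,0,0]],[0,[0,0,0],[0,0,0]]])

```text
t: 4.15
tcp_pos: [559.2, 262.4, 72.7]
eef_rot: [-2.196, -2.242, -0.013]
force: [-1.0, 30.1, -2.7]
gripper_width: 0.002
gripper_force: 14.9
```

```bash
cat > tr.py <<'E'
from h import *
import sys
# finds the white tray front edge on the tongue by depth (z 26..40) in side & top
for n in("top","side"):
    c=eyes.camera_params(n);im,d=eyes.snapshot(n);cv2.imwrite(f"pics/{n}_{sys.argv[1]}.png",im);np.save(f"pics/{n}_{sys.argv[1]}.npy",d)
    P=cloud(d,c);Z=P[...,2];xy=P[...,:2]
    for nm,b,lo,hi in(("post",(530,590,220,320),66,80),("out",(510,605,-100,72),25,45),("stack",(510,605,60,225),45,95)):
        m=(xy[...,0]>b[0])&(xy[...,0]<b[1])&(xy[...,1]>b[2])&(xy[...,1]<b[3])&(Z>lo)&(Z<hi)
        if m.sum()>10: print(n,nm,m.sum(),round(float(np.median(Z[m])),1),"x",np.round(np.percentile(xy[m][:,0],[3,97]),1),"y",np.round(np.percentile(xy[m][:,1],[3,97]),1))
E
python3 tr.py a
```

```text
top post 20 69.9 x [542.6 570. ] y [239.3 248.1]
top out 185 32.0 x [528.8 582.2] y [42.4 69.4]
top stack 1016 73.8 x [523.  587.5] y [ 82.5 204.9]
side post 81 72.7 x [542.5 571.7] y [237.4 257.7]
side out 262 33.5 x [530.2 582.1] y [39.2 70.3]
side stack 1113 75.6 x [523.9 588.9] y [ 77.1 208.3]
```

The pusher is at its stop with 30 N on it. The tray front is at y≈40, which means 37 mm out, and its top is at z 32, so both agree with the text. Now I back off and let the pusher spring out.

Request:
play_rows(motion=[[0,[0.2,0,0],[0,0,0]],[0,[0.3,0,0],[0,0,0]],[0,[0.3,0,0],[0,0,0]],[0,[0.4,0,0],[0,0,0]],[0,[0.5,0,-0.2],[0,0,0]],[0,[0.1,0,-1],[0,0,0]],[0.6,[0,0,-1],[0,0,0]],[1,[0,0,-1],[0,0,0]]])

```text
t: 5.05
tcp_pos: [557.3, 328.4, 199.9]
eef_rot: [2.202, 2.24, -0.002]
force: [-0.3, 0.1, 0.5]
gripper_width: 0.139
gripper_force: 0.0
```

```bash
python3 tr.py b; python3 - <<'E'
from h import *
s=monitor.sense();print(np.round(s["joint_positions"],2))
plan([556,50,200],-0.5,8)
E
```

```text
top post 48 70.8 x [543.4 569.8] y [288.7 300.9]
top out 189 31.8 x [528.9 582.3] y [42.4 69.6]
top stack 1021 74.1 x [522.9 587.4] y [ 82.9 205.7]
side post 49 71.7 x [543.6 570.6] y [286.2 299.5]
side out 260 33.5 x [530.2 582.2] y [39.7 70.8]
side stack 1110 75.5 x [523.9 589. ] y [ 77.3 209. ]
[-0.98  0.43  0.46  1.72 -0.22  1.04 -0.42]
yaw now 0.95 turn -1.45 move [  -3.9 -279.4   -4. ] tilt 0.4
[[1.0, [-0.873, -0.027, 0.009], [0.01, 0, 0.03]], [1.0, [-0.873, -0.024, 0.009], [0.01, -0.01, 0.03]], [1.0, [-0.873, -0.021, 0.01], [0.01, 0, 0.03]], [1.0, [-0.873, -0.018, 0.01], [0.0, -0.01, 0.03]], [1.0, [-0.873, -0.016, 0.011], [0.01, 0, 0.03]], [1.0, [-0.873, -0.013, 0.011], [0.0, -0.01, 0.03]], [1.0, [-0.874, -0.01, 0.011], [0.01, 0, 0.03]], [1.0, [-0.873, -0.007, 0.012], [0.0, -0.01, 0.03]]]
end [556.  50. 200.]
```

The post is back at y≈295 and the tray is still out. Moving above its front end.

Request:
play_rows(motion=[[1,[-0.88,-0.03,0],[0.01,0,0.03]],[1,[-0.88,-0.02,0],[0.01,0,0.03]],[1,[-0.88,-0.02,0],[0.01,0,0.03]],[1,[-0.87,-0.02,0],[0,0,0.03]],[1,[-0.87,-0.02,0],[0.01,-0.01,0.03]],[1,[-0.87,-0.01,0],[0,0,0.03]],[1,[-0.87,-0.01,0],[0.01,-0.01,0.03]],[1,[-0.87,-0.01,0],[0,-0.01,0.03]]])

```text
t: 5.95
tcp_pos: [553.6, 47.3, 198.6]
eef_rot: [-2.23, -2.211, 0.01]
force: [1.0, -0.5, 0.4]
gripper_width: 0.903
gripper_force: 0.0
```

Request:
play_rows(motion=[[1,[0,0,0.5],[0,0,0]],[1,[0,0,0.5],[0,0,0]],[1,[0,0,0.5],[0,0,0]],[1,[0,0,0.4],[0,0,0]],[1,[0,0,0.1],[0,0,0]],[1,[0,0,0],[0,0,0]],[1,[0,0,0],[0,0,0]],[1,[0,0,0],[0,0,0]]])

```text
t: 6.75
tcp_pos: [553.8, 48.2, 119.6]
eef_rot: [-2.23, -2.212, 0.008]
force: [0.3, -0.0, 0.0]
gripper_width: 1.002
gripper_force: 0.0
```

```bash
python3 - <<'E'
from h import *
plan([555.5,51.5,30],-0.6,5)
c=eyes.camera_params("wrist");im,d=eyes.snapshot("wrist");cv2.imwrite("pics/w2.png",im);np.save("pics/w2.npy",d)
P=cloud(d,c);Z=P[...,2];xy=P[...,:2]
m=(xy[...,0]>500)&(xy[...,0]<610)&(xy[...,1]<76)&(xy[...,1]>35)&(Z>25)&(Z<42)
print(m.sum(),np.median(Z[m]) if m.any() else 0,np.percentile(xy[m],[3,97],axis=0) if m.any() else 0)
E
```

```text
yaw now -0.47 turn -0.13 move [  1.7   3.3 -89.6] tilt 0.29
[[1.0, [0.018, 0.01, 0.448], [-0.01, 0.01, 0.0]], [1.0, [0.017, 0.01, 0.448], [-0.01, 0.0, 0.01]], [1.0, [0.018, 0.009, 0.448], [-0.01, 0.01, 0.0]], [1.0, [0.017, 0.009, 0.448], [0, 0.0, 0.01]], [1.0, [0.017, 0.008, 0.449], [-0.01, 0.01, 0.0]]]
end [555.5  51.5  30. ]
2727 32.098039662113706 [[529.53719736  41.34746478]
 [581.07507778  73.05600812]]
```

View pics/w2.png

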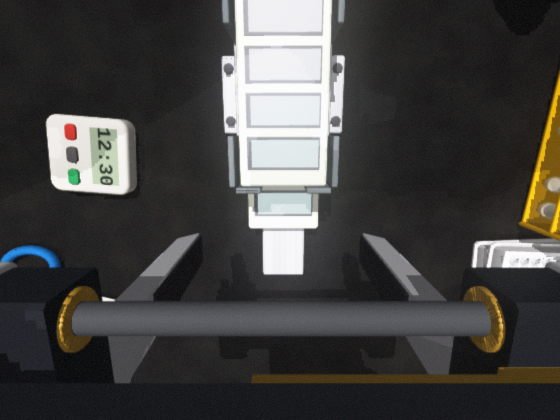

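The wrist view shows the bottom tray's front, at (283,208) px, standing out of the slot between the open fingers. It measures x centre 555.3, front at y 41 and top at z 32. Now I descend.

Request:
play_rows(motion=[[1,[0.02,0.01,0.45],[-0.01,0.01,0]],[1,[0.02,0.01,0.45],[-0.01,0.01,0]],[1,[0.02,0.01,0.45],[-0.01,0,0]],[1,[0.02,0.01,0.45],[-0.01,0.01,0]],[1,[0.01,0.01,0.3],[0,0,0]],[1,[0,0,0.1],[0,0,0]],[1,[0,0,0],[0,0,0]],[1,[0,0,0],[0,0,0]]])

```text
t: 7.6
tcp_pos: [555.5, 51.5, 31.5]
eef_rot: [-2.231, -2.212, 0.0]
force: [0.2, -0.3, -0.4]
gripper_width: 1.0
gripper_force: 0.0
```

Request:
play_rows(motion=[[0.7,[0,0,0.04],[0,0,0]],[0.5,[0,0,0],[0,0,0]],[0.5,[0,0,0],[0,0,0]],[0.5,[0,0,0],[0,0,0]],[0.5,[0,0,0],[0,0,0]],[0.5,[0,0,0],[0,0,0]],[0.5,[0,0,0],[0,0,0]],[0.5,[0,0,0],[0,0,0]]])

```text
t: 8.4
tcp_pos: [555.2, 51.5, 29.3]
eef_rot: [-2.23, -2.212, 0.001]
force: [-0.1, 0.3, 3.5]
gripper_width: 0.591
gripper_force: 30.0
```

Request:
play_rows(motion=[[0.5,[-0.1,0,0],[0,0,0]],[0.5,[-0.15,0,0],[0,0,0]],[0.5,[-0.15,0,0],[0,0,0]],[0.5,[-0.15,0,0],[0,0,0]],[0.5,[-0.15,0,0],[0,0,0]],[0.5,[-0.15,0,0],[0,0,0]],[0.5,[-0.15,0,0],[0,0,0]],[0.5,[0,0,0],[0,0,0]]])

```text
t: 9.2
tcp_pos: [554.8, 11.4, 29.3]
eef_rot: [-2.23, -2.211, 0.001]
force: [-0.1, 0.9, 3.6]
gripper_width: 0.593
gripper_force: 30.0
```

Request:
play_rows(motion=[[0.5,[-0.15,0,0],[0,0,0]],[0.5,[-0.15,0,0],[0,0,0]],[0.5,[-0.15,0,0],[0,0,0]],[0.5,[-0.15,0,0],[0,0,0]],[0.5,[-0.15,0,0],[0,0,0]],[0.5,[-0.15,0,0],[0,0,0]],[0.5,[-0.15,0,0],[0,0,0]],[0.5,[-0.15,0,0],[0,0,0]]])

```text
t: 10.0
tcp_pos: [554.2, -37.2, 29.2]
eef_rot: [-2.23, -2.212, 0.002]
force: [-0.6, 2.1, 1.7]
gripper_width: 0.592
gripper_force: 30.0
```

```bash
python3 tr.py c; python3 - <<'E'
from h import *
s=monitor.sense();print(np.round(s["tcp_pos"],1))
a=cv2.imread("pics/side_c.png")[110:260,200:350];b=cv2.imread("pics/top_c.png")[180:260,150:300]
o=np.zeros((600,800,3),np.uint8);o[:450,:450]=cv2.resize(a,None,fx=3,fy=3);o[:187,450:800]=cv2.resize(b,(350,187));cv2.imwrite("pics/c.png",o)
E
```

```text
top post 45 72.1 x [544.3 569.5] y [288.5 300.7]
top out 88 32.4 x [534.2 582.4] y [50.  69.4]
top stack 980 60.6 x [522.6 587.8] y [ 83.5 206.3]
side out 774 34.0 x [523.5 586.1] y [-49.5  49.7]
side stack 11 73.5 x [580.  589.1] y [77.7 83.4]
[554.2 -38.   29.2]
```

View pics/c.png

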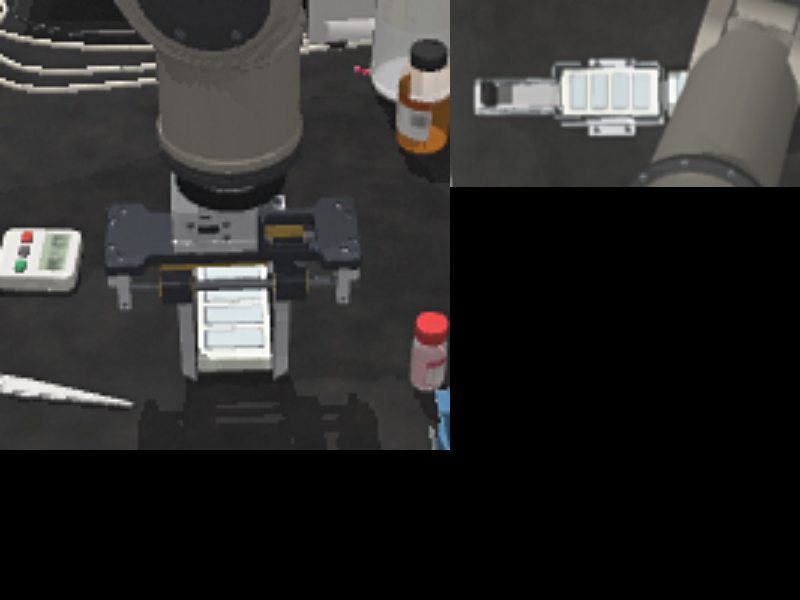

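The tray is drawn level and the stack has sunk by 14 mm, from 74 to 60.6. Now I regrip at the tray's middle, which is at y≈11.5.

Request:
play_rows(motion=[[0.65,[0,0,0],[0,0,0]],[0.75,[0,0,0],[0,0,0]],[0.8,[0,0,0],[0,0,0]],[0.8,[0.1,0,0],[0,0,0]],[0.8,[0.3,0,0],[0,0,0]],[0.8,[0.4,0,0],[0,0,0]],[0.8,[0.4,0,0],[0,0,0]],[0.8,[0.03,0,0],[0,0,0]]])

```text
t: 10.9
tcp_pos: [554.8, 16.3, 29.1]
eef_rot: [-2.225, -2.216, 0.0]
force: [0.2, 0.4, 0.2]
gripper_width: 0.8
gripper_force: 0.0
```

Request:
play_rows(motion=[[0.7,[0,0,0],[0,0,0]],[0.65,[0,0,0],[0,0,0]],[0.5,[0,0,0],[0,0,0]],[0.5,[0,0,0],[0,0,0]],[0.5,[0,0,0],[0,0,0]],[0.5,[0,0,0],[0,0,0]],[0.5,[0,0,0],[0,0,0]],[0.5,[0,0,0],[0,0,0]]])

```text
t: 11.7
tcp_pos: [554.8, 12.6, 29.3]
eef_rot: [-2.23, -2.212, 0.001]
force: [0.3, -1.4, 0.6]
gripper_width: 0.594
gripper_force: 30.0
```

Request:
play_rows(motion=[[0.5,[0,0,-0.1],[0,0,0]],[0.5,[0,0,-0.25],[0,0,0]],[0.5,[0,0,-0.4],[0,0,0]],[0.5,[0,0,-0.5],[0,0,0]],[0.5,[0,0,-0.5],[0,0,0]],[0.5,[0,0,-0.5],[0,0,0]],[0.5,[0,0,-0.4],[0,0,0]],[0.5,[0,0,0],[0,0,0]]])

```text
t: 12.5
tcp_pos: [556.0, 12.9, 137.7]
eef_rot: [2.23, 2.212, 0.004]
force: [0.8, -0.9, -2.0]
gripper_width: 0.594
gripper_force: 30.0
```

```bash
python3 - <<'E'
from h import *
s=monitor.sense();print(np.round(s["joint_positions"],2),s["gripper_width"])
plan([573,-252.5,132],85.3,24,width=.5)
E
```

```text
[-0.57  0.37  0.53  1.99 -0.25  0.85  0.09] 0.594394117551404
yaw now -0.47 turn 85.77 move [  17.  -265.4   -5.7] tilt 0.15
[[0.5, [-0.276, 0.02, 0.006], [0.0, 0.0, -0.6]], [0.5, [-0.277, 0.003, 0.006], [0.0, 0.0, -0.6]], [0.5, [-0.277, -0.015, 0.006], [0.0, 0.0, -0.6]], [0.5, [-0.275, -0.032, 0.006], [0.0, 0.0, -0.6]], [0.5, [-0.273, -0.049, 0.006], [0.0, 0.0, -0.59]], [0.5, [-0.269, -0.066, 0.006], [0.0, 0.0, -0.6]], [0.5, [-0.264, -0.083, 0.006], [0.0, 0.0, -0.59]], [0.5, [-0.259, -0.099, 0.006], [0.0, 0.0, -0.6]], [0.5, [-0.252, -0.115, 0.006], [0.0, 0.0, -0.59]], [0.5, [-0.244, -0.13, 0.006], [0.0, 0.0, -0.6]], [0.5, [-0.236, -0.146, 0.006], [0.0, 0.0, -0.59]], [0.5, [-0.226, -0.16, 0.005], [0.0, 0.0, -0.6]], [0.5, [-0.216, -0.174, 0.006], [0.0, 0.0, -0.59]], [0.5, [-0.205, -0.187, 0.005], [0.0, 0.0, -0.6]], [0.5, [-0.192, -0.199, 0.006], [0.0, 0.0, -0.59]], [0.5, [-0.18, -0.211, 0.005], [0.0, 0.0, -0.6]], [0.5, [-0.166, -0.221, 0.006], [0.0, 0.0, -0.59]], [0.5, [-0.152, -0.231, 0.005], [0.0, 0.0, -0.6]], [0.5, [-0.138, -0.241, 0.006], [0.0, 0.0, -0.59]], [0.5, [-0.122, -0.248, 0.005], [0.0, 0.0, -0.6]], [0.5, [-0.107, -0.256, 0.006], [0.0, 0.01, -0.59]], [0.5, [-0.09, -0.262, 0.005], [0.01, 0.0, -0.6]], [0.5, [-0.074, -0.267, 0.006], [0.0, 0.01, -0.59]], [0.5, [-0.058, -0.271, 0.005], [0.01, 0.0, -0.6]]]
end [ 573.  -252.5  132. ]
```

Request:
play_rows(motion=[[0.5,[-0.28,0.02,0],[0,0,-0.6]],[0.5,[-0.28,0,0],[0,0,-0.6]],[0.5,[-0.28,-0.02,0],[0,0,-0.6]],[0.5,[-0.28,-0.03,0],[0,0,-0.6]],[0.5,[-0.27,-0.05,0],[0,0,-0.6]],[0.5,[-0.27,-0.07,0],[0,0,-0.6]],[0.5,[-0.26,-0.08,0],[0,0,-0.6]],[0.5,[-0.26,-0.1,0],[0,0,-0.6]]])

```text
t: 13.3
tcp_pos: [559.9, -76.5, 134.7]
eef_rot: [-1.606, -2.698, 0.002]
force: [-1.1, -0.4, -0.4]
gripper_width: 0.593
gripper_force: 30.0
```

Request:
play_rows(motion=[[0.5,[-0.25,-0.12,0],[0,0,-0.6]],[0.5,[-0.24,-0.13,0],[0,0,-0.6]],[0.5,[-0.24,-0.15,0],[0,0,-0.6]],[0.5,[-0.23,-0.16,0],[0,0,-0.6]],[0.5,[-0.22,-0.17,0],[0,0,-0.6]],[0.5,[-0.2,-0.19,0],[0,0,-0.6]],[0.5,[-0.19,-0.2,0],[0,0,-0.6]],[0.5,[0,0,0],[0,0,-0.6]]])

```text
t: 14.1
tcp_pos: [564.7, -155.3, 134.8]
eef_rot: [-0.887, -3.012, 0.002]
force: [0.3, -0.4, -1.1]
gripper_width: 0.594
gripper_force: 30.0
```

```bash
cat > nest.py <<'E'
from h import *
import sys
def rect(P,m,nm):
    q=P[m][:,:2].astype(np.float32)
    r=cv2.minAreaRect(q);e=cv2.PCACompute(q,None)[1][0]
    print(nm,m.sum(),"z",round(float(np.median(P[m][:,2])),1),np.round(r[0],1),np.round(r[1],1),round(r[2],2),"pca",round(float(np.degrees(np.arctan2(e[1],e[0]))),2))
def nest(n,im,d,c,lo=12):
    P=cloud(d,c);x,y,Z=P[...,0],P[...,1],P[...,2]
    br=im.max(2)>90
    m=(x>480)&(x<660)&(y>-320)&(y<-190)&(Z>lo)&(Z<40)&br
    m=cv2.morphologyEx(m.astype(np.uint8),cv2.MORPH_OPEN,np.ones((3,3)))
    k,l,st,_=cv2.connectedComponentsWithStats(m)
    for i in range(1,k):
        if st[i,4]>150: rect(P,l==i,n)
    L=l==1+np.argmax(st[1:,4])
    # end pads: beyond 45mm from centre
    for nm,a,b in(("far",625,660),("near",480,530)):
        e=L&(x>a)&(x<b)
        if e.sum()>20: rect(P,e,n+" "+nm)
if __name__=="__main__":
    for n in("top","side"):
        nest(n,cv2.imread(f"pics/{n}0.png"),np.load(f"pics/{n}0.npy"),eyes.camera_params(n))
    c=eyes.camera_params("wrist");im,d=eyes.snapshot("wrist");cv2.imwrite("pics/w3.png",im);np.save("pics/w3.npy",d);nest("wrist",im,d,c)
    s=monitor.sense();print(np.round(s["tcp_pos"],1),np.round(s["joint_positions"],2))
E
python3 nest.py
```

```text
top 727 z 18.3 [ 573.  -252.6] [ 73.3 138.9] 85.47 pca -3.96
top far 129 z 20.0 [ 633.6 -256.3] [72.7 17.1] 89.97 pca 88.29
top near 197 z 19.9 [ 516.2 -248. ] [73.1 25.3] 87.11 pca 86.53
side 1478 z 19.5 [ 573.4 -254. ] [ 72.8 138.2] 86.62 pca -2.69
side far 247 z 20.4 [ 633.2 -259.4] [69.3 18. ] 87.22 pca 89.81
side near 344 z 19.6 [ 517.2 -251.8] [71.  26.7] 87.66 pca 88.03
wrist 3813 z 18.0 [ 537. -251.] [74.4 67.9] 86.15 pca 107.19
wrist near 2356 z 18.2 [ 517.  -249.6] [74.4 27.9] 86.25 pca 88.51
[ 564.7 -154.6  134.7] [-0.1   0.4   0.33  1.91 -0.16  0.86  1.31]
```

View pics/w3.png

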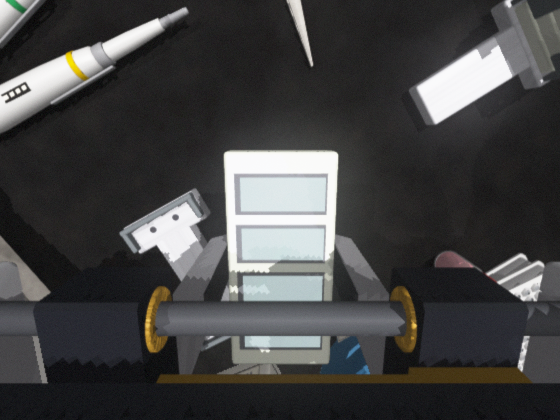

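The wrist view shows the held tray at (280,255) px, level between the fingers, with the nest's near end at (165,222) px. Nest yaw comes out at about -3.8° and its centre at about (573.2, -253.2). I'll measure the tray in the hand and plan the rest.

```bash
cat > inhand.py <<'E'
from h import *
def inhand(im,d,c,s):
    P=cloud(d,c);M=R.from_rotvec(s["eef_rot"]).as_matrix()
    T=(P-np.array(s["tcp_pos"]))@M  # tool frame
    hsv=cv2.cvtColor(im,cv2.COLOR_BGR2HSV)
    m=(abs(T[...,1])<40)&(T[...,0]>5)&(T[...,0]<80)&(abs(T[...,2]+3)<5)&(im.min(2)>140)
    q=T[m];sel=lambda a,b:q[(q[:,0]>a)&(q[:,0]<b)]
    print("n",len(q),"top z",np.median(q[:,2]),"front x",np.percentile(q[abs(q[:,1])<20,0],99.5))
    for a,b in((32,38),(38,44),(44,50),(50,56)): 
        w=sel(a,b)[:,1]
        if len(w): print(a,b,"y",np.round([np.percentile(w,.5),np.percentile(w,99.5)],1),"mid",round((np.percentile(w,.5)+np.percentile(w,99.5))/2,2))
    for a in(35,55): print("z at x~",a,np.median(sel(a-4,a+4)[:,2]))
E
python3 - <<'E'
from inhand import *
inhand(cv2.imread("pics/w3.png"),np.load("pics/w3.npy"),eyes.camera_params("wrist"),monitor.sense())
plan([573.2,-253.2,80],86.2,8,width=.5)
E
```

```text
n 11549 top z -2.871054149346324 front x 58.411781312185
32 38 y [-27.9  26.7] mid -0.6
38 44 y [-28.1  26.8] mid -0.65
44 50 y [-27.9  26.7] mid -0.56
50 56 y [-28.   26.9] mid -0.59
z at x~ 35 -3.0529379920012745
z at x~ 55 -2.5015624413906075
yaw now 57.44 turn 28.76 move [  8.5 -98.6 -54.7] tilt 0.11
[[0.5, [-0.189, -0.245, 0.171], [0, 0, -0.6]], [0.5, [-0.173, -0.257, 0.171], [0, 0, -0.6]], [0.5, [-0.156, -0.267, 0.171], [0, 0, -0.6]], [0.5, [-0.139, -0.276, 0.171], [0, 0, -0.6]], [0.5, [-0.122, -0.284, 0.171], [0, 0, -0.6]], [0.5, [-0.103, -0.292, 0.171], [0, -0.01, -0.6]], [0.5, [-0.085, -0.298, 0.171], [0, 0, -0.6]], [0.5, [-0.066, -0.302, 0.172], [-0.01, -0.01, -0.59]]]
end [ 573.2 -253.2   80. ]
```

Request:
play_rows(motion=[[0.5,[-0.18,-0.25,0.17],[0,0,-0.6]],[0.5,[-0.16,-0.26,0.17],[0,0,-0.6]],[0.5,[-0.15,-0.27,0.17],[0,0,-0.6]],[0.5,[-0.13,-0.28,0.17],[0,0,-0.6]],[0.5,[-0.12,-0.28,0.17],[0,0,-0.6]],[0.5,[-0.1,-0.29,0.17],[0,0,-0.6]],[0.5,[-0.08,-0.3,0.17],[0,0,-0.6]],[0.5,[-0.06,-0.3,0.17],[0,0,-0.59]]])

```text
t: 14.95
tcp_pos: [570.8, -252.0, 80.1]
eef_rot: [-0.111, -3.138, -0.0]
force: [-0.2, 0.4, -1.5]
gripper_width: 0.595
gripper_force: 30.0
```

Request:
play_rows(motion=[[0.5,[0,0,0],[0,0,0]],[0.5,[0,0,0],[0,0,0]],[0.5,[0,0,0],[0,0,0]],[0.5,[0,0,0],[0,0,0]],[0.5,[0,0,0],[0,0,0]],[0.5,[0,0,0],[0,0,0]],[0.5,[0,0,0],[0,0,0]],[0.5,[0,0,0],[0,0,0]]])

```text
t: 15.75
tcp_pos: [571.1, -251.9, 80.9]
eef_rot: [-0.113, -3.139, 0.0]
force: [0.7, 0.4, -0.5]
gripper_width: 0.592
gripper_force: 30.0
```

```bash
python3 - <<'E'
from inhand import *
from nest import nest
s=monitor.sense();c=eyes.camera_params("wrist");im,d=eyes.snapshot("wrist");cv2.imwrite("pics/w4.png",im);np.save("pics/w4.npy",d)
inhand(im,d,c,s);nest("wrist",im,d,c)
print(np.round(s["joint_positions"],2));plan([572,-253,50],86.2,4,width=.5)
E
```

```text
n 11518 top z -2.8446525345365457 front x 58.77364654351394
32 38 y [-28.  27.] mid -0.52
38 44 y [-28.3  26.7] mid -0.8
44 50 y [-28.  27.] mid -0.49
50 56 y [-28.3  26.7] mid -0.78
z at x~ 35 -3.0228332012065993
z at x~ 55 -2.497461841863222
wrist 1897 z 24.5 [ 508.8 -249.9] [73.2 12.2] 86.59 pca 85.74
wrist near 1897 z 24.5 [ 508.8 -249.9] [73.2 12.2] 86.59 pca 85.74
[ 0.16  0.51  0.2   1.85 -0.14  0.79  1.93]
yaw now 85.86 turn 0.34 move [  1.   -1.1 -30.9] tilt 0.06
[[0.5, [-0.007, -0.006, 0.193], [0, 0, -0.01]], [0.5, [-0.007, -0.006, 0.193], [0, 0, -0.02]], [0.5, [-0.007, -0.007, 0.193], [0, -0.01, -0.01]], [0.5, [-0.006, -0.006, 0.193], [0, 0, -0.02]]]
end [ 572. -253.   50.]
```

View pics/w4.png

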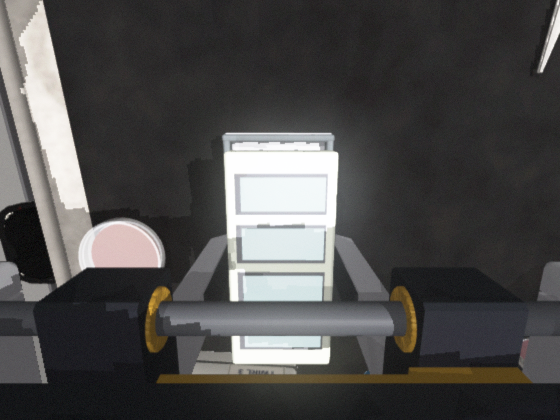

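The wrist view shows the tray squarely over the nest, with the near rim at (280,138) px parallel to the tray's front at (280,152) px. The corrections are about +0.4, -1.4 mm and +0.3°.

Request:
play_rows(motion=[[0.5,[-0.01,-0.035,0.2],[0,0,-0.05]],[0.5,[0,0,0.25],[0,0,0]],[0.5,[0,0,0.25],[0,0,0]],[0.5,[0,0,0.2],[0,0,0]],[0.5,[0,0,0.1],[0,0,0]],[0.5,[0,0,0],[0,0,0]],[0.5,[0,0,0],[0,0,0]],[0.5,[0,0,0],[0,0,0]]])

```text
t: 16.6
tcp_pos: [571.5, -253.5, 41.2]
eef_rot: [-0.105, -3.139, 0.001]
force: [0.7, -0.1, -0.6]
gripper_width: 0.592
gripper_force: 30.0
```

```bash
python3 - <<'E'
from inhand import *
from nest import nest
s=monitor.sense();c=eyes.camera_params("wrist");im,d=eyes.snapshot("wrist");np.save("pics/w5.npy",d);cv2.imwrite("pics/w5.png",im)
inhand(im,d,c,s);nest("wrist",im,d,c)
plan([571.5,-253.3,33],86.2,3,width=.5)
E
```

```text
n 11518 top z -2.861574735940236 front x 58.76699621352886
32 38 y [-27.9  27.1] mid -0.39
38 44 y [-28.2  26.8] mid -0.7
44 50 y [-27.9  27. ] mid -0.48
50 56 y [-28.3  26.7] mid -0.81
z at x~ 35 -2.979730613613759
z at x~ 55 -2.484265372509163
wrist 3206 z 25.1 [ 517.2 -250.6] [73.7 28. ] 85.69 pca 85.6
wrist 158 z 33.1 [ 559.6 -287.9] [10.3  1. ] 86.27 pca 86.32
wrist 162 z 33.1 [ 564.2 -219.2] [ 1.5 10.4] 1.07 pca 86.04
wrist 168 z 25.8 [ 636.3 -225.4] [ 4.8 15.8] 88.26 pca -3.16
wrist near 3173 z 25.2 [ 516.9 -250.5] [73.6 27.7] 86.51 pca 86.34
yaw now 86.17 turn 0.03 move [-0.   0.2 -8.3] tilt 0.03
[[0.5, [0.0, 0.001, 0.069], [0, 0, -0.0]], [0.5, [0.001, 0.002, 0.069], [0, 0, -0.0]], [0.5, [0.0, 0.001, 0.069], [0, 0, -0.01]]]
end [ 571.5 -253.3   33. ]
```

Request:
play_rows(motion=[[0.5,[0,0,0.07],[0,0,0]],[0.5,[0,0,0.07],[0,0,0]],[0.5,[0,0,0.06],[0,0,0]],[0.5,[0,0,0.04],[0,0,0]],[0.5,[0,0,0.04],[0,0,0]],[0.5,[0,0,0],[0,0,0]],[0.5,[0,0,0],[0,0,0]],[0.5,[0,0,0],[0,0,0]]])

```text
t: 17.45
tcp_pos: [571.3, -253.4, 29.7]
eef_rot: [-0.105, -3.139, 0.0]
force: [-0.0, -0.1, -0.6]
gripper_width: 0.594
gripper_force: 30.0
```

Request:
play_rows(motion=[[0.5,[0,0,0.03],[0,0,0]],[0.5,[0,0,0.02],[0,0,0]],[0.5,[0,0,0],[0,0,0]],[0.5,[0,0,0],[0,0,0]],[0.5,[0,0,0],[0,0,0]],[0.5,[0,0,0],[0,0,0]],[0.5,[0,0,0],[0,0,0]],[0.5,[0,0,0],[0,0,0]]])

```text
t: 18.25
tcp_pos: [571.4, -253.5, 29.2]
eef_rot: [-0.105, -3.139, -0.0]
force: [-8.8, 4.8, 26.4]
gripper_width: 0.592
gripper_force: 30.0
```

It is seated: contact came at the same TCP height as on the tongue. Releasing.

Request:
play_rows(motion=[[0.5,[0,0,-0.04],[0,0,0]],[0.62,[0,0,0],[0,0,0]],[0.7,[0,0,0],[0,0,0]],[0.8,[0,0,0],[0,0,0]],[0.8,[0,0,0],[0,0,0]],[0.8,[0,0,-0.2],[0,0,0]],[0.8,[0,0,-0.5],[0,0,0]],[0.8,[0,0,-0.8],[0,0,0]]])

```text
t: 19.05
tcp_pos: [570.3, -253.0, 88.9]
eef_rot: [-0.105, -3.136, -0.001]
force: [0.3, 0.4, 0.2]
gripper_width: 0.8
gripper_force: 0.0
```

Request:
play_rows(motion=[[0.8,[0,0,-0.8],[0,0,0]],[0.8,[0,0,-0.8],[0,0,0]],[0.8,[0.8,0,-0.8],[0,0,0]],[0.8,[0.8,0,-0.8],[0,0,0]],[0.8,[0.8,0,0],[0,0,0]],[0.8,[0.2,0,0],[0,0,0]],[0.8,[0,0,0],[0,0,0]],[0.8,[0,0,0],[0,0,0]]])

```text
t: 19.85
tcp_pos: [468.6, -246.2, 217.5]
eef_rot: [-0.104, -3.139, 0.0]
force: [-1.2, -0.6, -0.1]
gripper_width: 0.8
gripper_force: 0.0
```

```bash
python3 tr.py e; python3 - <<'E'
from h import *
from nest import rect
c=eyes.camera_params("wrist");iw,dw=eyes.snapshot("wrist");cv2.imwrite("pics/w6.png",iw)
for n,im,d,c in(("wrist",iw,dw,c),)+tuple((n,cv2.imread(f"pics/{n}_e.png"),np.load(f"pics/{n}_e.npy"),eyes.camera_params(n)) for n in("top","side")):
    P=cloud(d,c);x,y,Z=P[...,0],P[...,1],P[...,2]
    m=(x>500)&(x<645)&(y>-300)&(y<-205)&(Z>28.5)&(Z<45)
    if m.sum()>50: rect(P,m,n)
a=cv2.resize(cv2.imread("pics/side_e.png")[110:380,200:420],None,fx=1.8,fy=1.8);o=np.zeros((600,800,3),np.uint8);o[:a.shape[0],:a.shape[1]]=a;b=cv2.imread("pics/w6.png");b=cv2.resize(b,(400,300));o[:300,400:]=b;cv2.imwrite("pics/fin.png",o)
E
```

```text
top post 43 70.5 x [543.5 569.7] y [288.6 301.2]
top stack 979 60.4 x [522.8 587.5] y [ 83.  204.8]
side post 50 72.1 x [543.5 570.5] y [285.4 297.9]
side stack 1052 62.4 x [523.8 589. ] y [ 76.8 209.7]
wrist 3218 z 32.1 [ 553.9 -252.9] [55.8 84. ] 86.21 pca -4.04
top 503 z 32.3 [ 574.8 -257.6] [133.1  68.4] 1.47 pca -4.01
side 1573 z 33.5 [ 573.8 -254.9] [ 71.  137.2] 84.94 pca -4.72
```

View pics/fin.png

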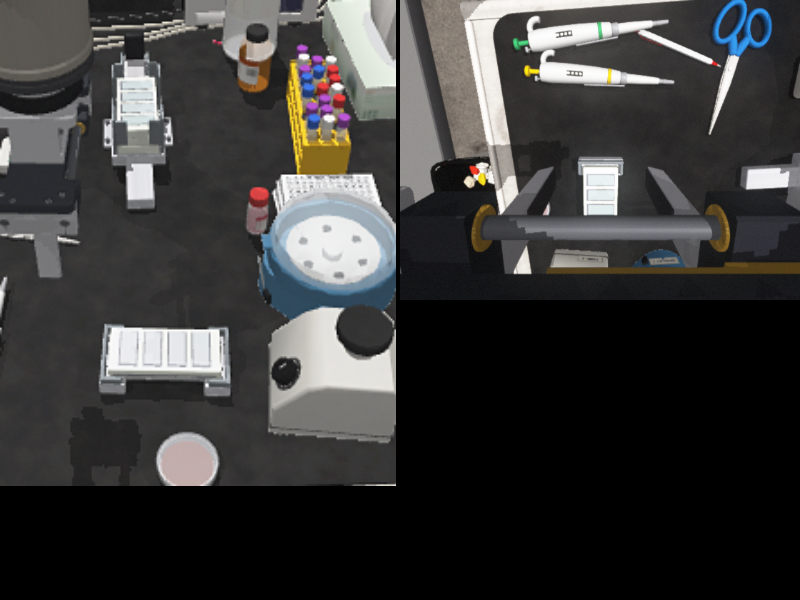

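The tray lies inside the nest rims at (165,350) px in the picture, with its top at z 32.1, so it is fully seated. The stack is flat and 14 mm lower, the pusher is out, and the bystanders haven't moved. I'm handing it in.

```bash
python3 -c "
from workcell import order;print(order.close_job())"
```

```text
the job is handed in; nothing more can be done
None
```

The job is handed in; the judge returned no verdict. By my last camera check the drawn tray is seated in the nest (top at z 32 mm), the other three trays lie flat and 14 mm lower, the pusher is back out, and the vial, timer and dish look undisturbed.

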